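# Peel the top tray off a clipped stack and present it over the light pad

## Task

Peel the topmost tray off the clipped nested stack by its upright corner tab: raise the tab corner first, so that the tray tips up while its opposite corner still sits down on the stack, then take it off. Present it for inspection by holding it level and still over the middle of the light pad with its underside about 10 cm above the pad; finish while holding it there, do not put it down or let go. Leave the specimen cup and the tape roll where they are.

Things in the scene. Friction and masses are not known exactly. Their poses are not given: they have to be found in the camera images.
- stack: Fixed holder (square aluminium base plate, 136 mm a side, 12 mm thick) with three nested grey square trays that stay in it. Origin: centre of the underside, on the worktop. z is up; its x axis runs along the diagonal of the square towards the corner under the top tray's tab. The top tray sits concentric on it with the same axes, its underside 36 mm above this origin, its rim 60 mm and the top of its tab 101 mm above the worktop. Steel clips on it reach 74 mm.
- tray_mid (a point): Top tray, grey, square, 116 mm a side over the rim, 24 mm high, about 0.14 kg, open above; it has a tab, the trays below have none. This point is the centre of its underside; axes: z up out of the tray, x along the diagonal towards the tab corner. It tips freely within the nest.
- tray_tab (a point): Upright pull tab of the top tray: flat plate 10 mm thick (along x), 28 mm wide (along y), standing 41 mm above the rim. This point lies at its centre in plan, 72 mm from tray_mid along x and 46 mm above the tray's underside, which is 22 mm above the rim and 19 mm below the tab's top. Axes as tray_mid: pinch it along x.
- tray_far (a point): Point of the top tray's rim at the corner opposite the tab: 80 mm from tray_mid along -x, 20 mm above the tray's underside (under the rim). Axes as tray_mid. Pivot of the peel. A sprung steel clip at the middle of each side of the holder laps 3 mm over the rim and holds it down with 3 to 5 N until the rim there is raised some 8 mm; a level pull takes 12 to 20 N, tipping about this corner 6 to 10 N at the tab; a tip of 0.3 rad frees all four.
- pad_mid (a point): Light pad: flat fixed black panel, 150 x 190 mm, 13 mm thick, with a white face. This point is the centre of its upper face; z up, x across the short side.
- cup: Bystander: white-lidded specimen cup, 56 mm across, 57 mm high. Origin: centre of its underside.
- tape: Bystander: roll of white tape, 58 mm across, 20 mm high, lying flat. Origin: centre of its underside.
Things that resemble listed ones, but are neither listed nor needed, are in the scene too. Leave any pink look-alike of the part that bears tray_mid alone.

How it is judged:
By the outcome, as a careful person would: the job done as asked, in the order asked, and still so for the second after the job is handed in, while the arm keeps its last pose, push and grip.
It also fails if it takes over 48 s, if anything falls off the work surface, if the arm or the gripper's body presses on something with over 40 N, if the wrist force passes 120 N, or if a joint passes its speed limit or range.

## Robot

A 6-joint arm with a two-finger parallel gripper is mounted at the origin on a cart in front of the work surface, level with it; the furniture and walls round the work are solid. World frame = base frame: x ahead of the robot, y to its left, z up, the work surface at z = 0. Lengths are in m, angles in rad, forces in N, time in s.
With the tool pointing down it reaches from about 0.425 to 0.95 m from the base axis. Payload 3.5 kg.
Tool frame: the origin (TCP) lies at the very end of the fingers, on their centre line; the grasp point (between the pads) lies 19 mm behind it (ctrl.grip_point_offset is the distance from the TCP to the grasp point, in m); z points along the fingers, y is the line along which they close (so a half turn about z gives the same grasp; the last joint's range is limited). The gripper opens to 85 mm and grips with 20 to 120 N. Pads are 22 mm wide; open, the fingers measure 114 mm over their backs; the gripper's body (76 mm by 85 mm) begins 54 mm behind the grasp point. The pads swing forward as they close: fully open they stand 13 mm farther back than shut.
Start: joints at [-1.5, 0.286, 1.577, -0, 1.279, -0.15], TCP at [0.148, -0.659, 0.231] pointing down, gripper open.
Joint ranges: [-2.77, 2.77], [-0.9, 2.22], [0.21, 2.48], [-1.53, 4.67], [0.24, 2.81], [-2.84, 2.84]. Speed limits (rad/s): [2.79, 2.79, 3.14, 3.14, 3.14, 3.14].

## Interface

Orientations are given as a unit quaternion [x, y, z, w].
In Python, from plant import ctrl gives the robot as it stands. The module is installed in compiled form; this text tells all that it offers.
- The arm moves only by the shell command python3 -m pendant 'ROWS' [OPENING] [FORCE]. ROWS is JSON, a list of rows, each an object of numbers: "dx", "dy", "dz": the shift along the tool's x, y, z in cm; "twist": the turn about the tool's z in degrees. A call has 1 to 10 rows; each row is the pose to reach, as a shift and turn from the pose commanded when the call began, along the tool's axes at that moment; what a row does not reach only later rows make up. A row lasts 1/8 s, in which the tool goes at most 62.5 mm and 10.7 degrees, less where a joint would pass 70% of its speed; a pose out of reach is approached as far as the arm can. A call with a gripper value outside its range is refused whole. OPENING is the opening in per cent of the stroke, from 0 (shut) to 100 (fully open), set as the call begins (- or left out, the last holds). The fingers move at their own pace and stop on an object; FORCE is the grip in N (left out, the last holds). Time passes only in rows, so rows that repeat a pose let the fingers close. It gives the time, the measured TCP pose, the force, the opening and the grip force at its end, in the units of the state.
- ctrl.get_state(): the state, without advancing time (a new reading comes with each control period).
- ctrl.read_camera(name): name is "scene" or "side" or "wrist"; returns a dict with "img" (480x640x3 uint8, red, green, blue), "depth" (480x640 float32, m along the optical axis (not along the pixel's ray), 0 where there is no reading), "camera_matrix" (3x3 intrinsics, pixels), "distortion" ([k1, k2, p1, p2, k3] as OpenCV has them; the pictures are not rectified), "xyz" and "rotation" of the camera in the world; the wrist camera has in their place "tool_from_camera" (4x4, takes a point from camera to tool coordinates, whose origin is the TCP and whose axes are the flange's). Camera axes: x right, y up, looking along -z (the intrinsics and any distortion apply to the point x, -y, -z); pixel columns grow to the right and rows downward; lengths in m; the calibration is good to about 2 mm. A picture is of the moment at which its call begins: read the wrist's pose just before it.
- ctrl.sign_off(): hands the job in; it is judged then, once.
The state is a dict: "time": time; "qpos": joint angles; "dq": joint speeds; "joint_efforts": joint torques, N m; "eef_pos": TCP position; "tcp_rot": TCP orientation; "contact_force": force on the tool from outside, world axes, zero at the start; "wrist_torque": the same for the moment, N m; "opening": opening from 0.0 (shut) to 1.0 (fully open); "finger_force": force on a finger pad.
Only numpy, scipy, OpenCV 4.12 (cv2) and the standard library are available. Lean on these libraries where they do the work, as an engineer would, in place of code of your own. Each camera call takes 0.05 s, during which the arm holds its last target. There are 200 camera calls.

## Working session

There is one attempt and no reset: what is moved stays moved. The work goes in short steps, Python scripts to look and compute and a shell command to move; the robot and the scene stay as the last step left them, time stands still between calls to the robot, and variables do not carry over. Pictures are saved under pics/ and viewed, at most 10 in all, crops included, and the job is handed in when it is done.

```bash
mkdir -p pics; cat > h.py <<'E'
from plant import ctrl
import numpy as np, cv2
from scipy.spatial.transform import Rotation as R
def cam(n):
    s=ctrl.get_state(); c=ctrl.read_camera(n)
    if n=="wrist":
        T=np.eye(4);T[:3,:3]=R.from_quat(s["tcp_rot"]).as_matrix();T[:3,3]=s["eef_pos"]
        M=T@np.array(c["tool_from_camera"])
        c["o"]=M[:3,3];c["R"]=M[:3,:3]
    else:
        c["o"]=np.array(c["xyz"]);r=np.array(c["rotation"])
        c["R"]=r if r.shape==(3,3) else R.from_quat(r).as_matrix()
    return c
def rays(c,px):
    p=cv2.undistortPoints(np.array(px,float).reshape(-1,1,2),np.array(c["camera_matrix"]),np.array(c["distortion"])).reshape(-1,2)
    return np.c_[p[:,0],-p[:,1],-np.ones(len(p))]@c["R"].T
def plane(c,px,z):
    d=rays(c,px); return c["o"]+d*((z-c["o"][2])/d[:,2])[:,None]
def bydepth(c,px):
    px=np.array(px); dd=c["depth"][px[:,1].astype(int),px[:,0].astype(int)]
    return c["o"]+rays(c,px)*dd[:,None]
def save(c,n,crop=None,s=1):
    im=c["img"][:,:,::-1]
    if crop: x0,y0,x1,y1=crop; im=cv2.resize(im[y0:y1,x0:x1],None,fx=s,fy=s)
    cv2.imwrite(f"pics/{n}.png",im)
E
python3 - <<'E'
from h import *
import pickle
for n in("scene","side"):
    c=cam(n);save(c,n);pickle.dump(c,open(n+".pkl","wb"));print(n,c["o"])
print(ctrl.get_state())
E
```

```text
scene [-0.7232179   0.84238273  0.8572353 ]
side [0.27327775 0.81633646 0.55968831]
{'time': 0.1, 'qpos': array([-1.49995840e+00,  2.87130209e-01,  1.57803087e+00, -1.26368088e-05,
        1.27858766e+00, -1.50023417e-01]), 'dq': array([-0.00010235, -0.00118963, -0.0030833 ,  0.00049462,  0.00057852,
        0.00136218]), 'joint_efforts': array([ 3.40486631e-04, -4.07297087e+01, -2.93700063e+01, -1.62791839e-04,
        3.43252424e-03, -1.77975693e-06]), 'eef_pos': array([ 0.1478405 , -0.65800499,  0.23004992]), 'tcp_rot': array([ 9.93907948e-01,  1.10208112e-01,  3.66276975e-05, -1.07743827e-03]), 'contact_force': array([-0.31888704, -0.3469183 , -0.50873175]), 'wrist_torque': array([-0.0582302 , -0.05199486,  0.0047079 ]), 'finger_force': 0.0, 'opening': 0.9966092252108115}
```

View pics/scene.png

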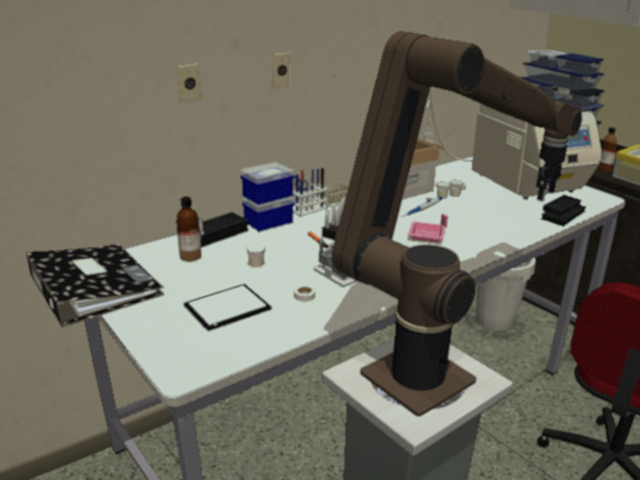

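View pics/side.png

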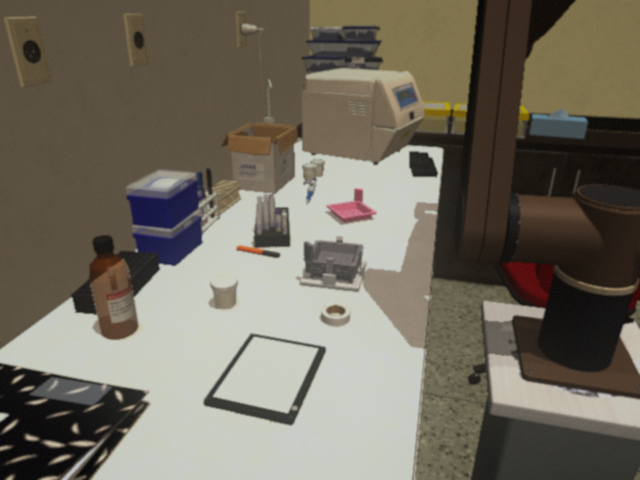

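The side view shows the grey stack on its plate at (333,262), the pad at (268,375), the cup at (224,292) and the tape at (335,314). Two things could be mistaken for the target: the pink tray at (351,210), which is a decoy with a tab, and the dark tube rack at (271,225). I choose the grey clipped stack and will check it in a close crop.

```bash
python3 - <<'E'
from h import *
import pickle
c=pickle.load(open("side.pkl","rb"))
save(c,"crop",(285,225,385,300),8)
print(plane(c,[[224,304],[335,322]],0), bydepth(c,[[333,262]]))
hsv=cv2.cvtColor(c["img"],cv2.COLOR_RGB2HSV)
g=cv2.cvtColor(c["img"],cv2.COLOR_RGB2GRAY)
m=((g<90)*255).astype(np.uint8);m[:325]=0;m[425:]=0;m[:,:195]=0;m[:,335:]=0
cs,_=cv2.findContours(m,cv2.RETR_EXTERNAL,2);k=max(cs,key=cv2.contourArea)
q=cv2.approxPolyDP(cv2.convexHull(k),8,True).reshape(-1,2)
print(q,plane(c,q,.006)); r=cv2.minAreaRect(plane(c,k.reshape(-1,2),.006)[:,:2].astype(np.float32));print(r)
# 3D points of stack
ys,xs=np.mgrid[228:300,290:380];px=np.c_[xs.ravel(),ys.ravel()]
P=bydepth(c,px);
for zl,zh in((.085,.11),(.066,.08),(.053,.065)):
    s=(P[:,2]>zl)&(P[:,2]<zh);print(zl,s.sum(),np.median(P[s],0),P[s].min(0),P[s].max(0), np.median(px[s],0))
E
```

```text
[[ 0.68309714 -0.00097748  0.        ]
 [ 0.43960026  0.0041621   0.        ]] [[ 0.47472872 -0.12781867  0.06567375]]
[[251 335]
 [324 348]
 [290 424]
 [204 402]] [[0.58328515 0.0969292  0.006     ]
 [0.43918873 0.10037538 0.006     ]
 [0.44484606 0.29307339 0.006     ]
 [0.58953123 0.2837202  0.006     ]]
((0.5138214826583862, 0.19355341792106628), (0.19551949203014374, 0.14953599870204926), 88.0033950805664)
0.085 84 [ 0.53113936 -0.1263319   0.09675888] [ 0.52114391 -0.14232724  0.08511105] [ 0.54514789 -0.11891832  0.10513582] [308.  246.5]
0.066 136 [ 0.48745155 -0.12938172  0.07211008] [ 0.42132818 -0.25147817  0.06605641] [ 0.5441349  -0.12097341  0.07950646] [330. 255.]
0.053 677 [ 0.48047194 -0.18374373  0.06057836] [ 0.421555   -0.24962575  0.05300559] [ 0.54618739 -0.1194956   0.06497307] [336. 254.]
```

View pics/crop.png

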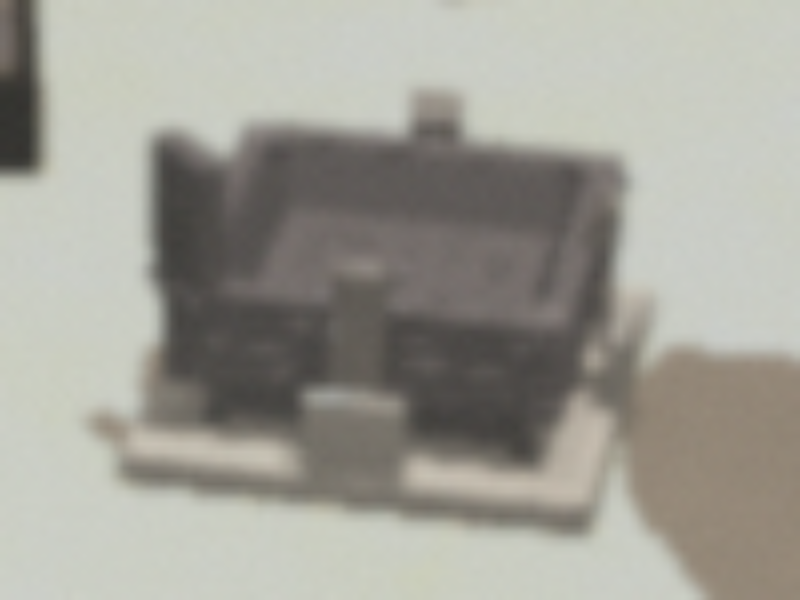

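The crop confirms it: the tab stands upright at the stack's left corner, at side pixel (307,250), with steel clips at mid-sides. I'll work out the stack pose and the shift to get there.

```bash
python3 - <<'E'
from h import *
import pickle
c=pickle.load(open("side.pkl","rb"))
f=lambda l:[[285+a/8,225+b/8] for a,b in l]
q=plane(c,f([(245,130),(620,160),(575,322),(172,290)]),.060);print("rim",q,q.mean(0))
b=plane(c,f([(125,460),(590,510),(650,290)]),.012);print("base",b,(b[0]+b[2])/2)
t=plane(c,f([(160,132),(222,172)]),.101);print("tabtop",t,t.mean(0))
d=t.mean(0)-q.mean(0);print(np.hypot(*d[:2]),np.degrees(np.arctan2(d[1],d[0])))
P=bydepth(c,[[a,b] for b in range(185,245) for a in range(250,292)]);s=(P[:,2]>.02)&(P[:,2]<.2)
print("rack",P[s].min(0),P[s].max(0))
s=ctrl.get_state();Rm=R.from_quat(s["tcp_rot"]).as_matrix()
print(Rm, "to tab",(np.array([.53,-.13,.28])-s["eef_pos"])@Rm*100)
E
```

```text
rim [[ 0.54223714 -0.2358617   0.06      ]
 [ 0.42821496 -0.24447054  0.06      ]
 [ 0.42271017 -0.13703748  0.06      ]
 [ 0.53516326 -0.12679871  0.06      ]] [ 0.48208138 -0.18604211  0.06      ]
base [[ 0.54502394 -0.11224174  0.012     ]
 [ 0.41321936 -0.11866268  0.012     ]
 [ 0.41853678 -0.2556358   0.012     ]] [ 0.48178036 -0.18393877  0.012     ]
tabtop [[ 0.54274527 -0.14202024  0.101     ]
 [ 0.51936761 -0.12129526  0.101     ]] [ 0.53105644 -0.13165775  0.101     ]
0.07318616723284574 47.99583245576906
rack [ 0.63269731 -0.72993783  0.02007196] [ 0.89756021 -0.27448924  0.10723055]
[[ 9.75708341e-01  2.19073516e-01 -1.64675755e-04]
 [ 2.19073358e-01 -9.75706022e-01  2.14982226e-03]
 [ 3.10293994e-04 -2.13367558e-03 -9.99997676e-01]] to tab [ 48.85635401 -43.15632043  -4.88777831]
```

```bash
python3 -m pendant '[{"dz":-4,"dx":2,"dy":-2},{"dz":-5,"dx":6,"dy":-5,"twist":6},{"dz":-5,"dx":10,"dy":-9,"twist":14},{"dz":-5,"dx":15,"dy":-13,"twist":22},{"dz":-5,"dx":20,"dy":-17.5,"twist":30},{"dz":-5,"dx":25,"dy":-22,"twist":38},{"dz":-5,"dx":30,"dy":-26.5,"twist":46},{"dz":-5,"dx":35,"dy":-31,"twist":53},{"dz":-5,"dx":40,"dy":-35.3,"twist":55},{"dz":-5,"dx":44,"dy":-39,"twist":55}]' 100 20
```

```text
$[0]: bad value
```

```bash
python3 -m pendant '[{"dz":-4,"dx":2,"dy":-2,"twist":0},{"dz":-5,"dx":6,"dy":-5,"twist":6},{"dz":-5,"dx":10,"dy":-9,"twist":14},{"dz":-5,"dx":15,"dy":-13,"twist":22},{"dz":-5,"dx":20,"dy":-17.5,"twist":30},{"dz":-5,"dx":25,"dy":-22,"twist":38},{"dz":-5,"dx":30,"dy":-26.5,"twist":46},{"dz":-5,"dx":35,"dy":-31,"twist":53},{"dz":-5,"dx":40,"dy":-35.3,"twist":55},{"dz":-5,"dx":44,"dy":-39,"twist":55}]' 100 20
```

```text
time: 1.35
eef_pos: [0.4832, -0.1929, 0.281]
tcp_rot: [0.932, -0.361, -0.0, 0.0]
contact_force: [1.0, -0.9, -0.2]
opening: 0.998
finger_force: 0.0
```

```bash
python3 - <<'E'
from h import *
c=cam("wrist");save(c,"w1")
s=ctrl.get_state();Rm=R.from_quat(s["tcp_rot"]).as_matrix()
print(s["eef_pos"],Rm.round(3).tolist(),"to above tab",(np.array([.5306,-.132,.20])-s["eef_pos"])@Rm*100)
E
```

```text
[ 0.48623327 -0.18677413  0.28101955] [[0.743, -0.669, 0.003], [-0.669, -0.743, 0.005], [-0.002, -0.006, -1.0]] to above tab [-0.35878057 -6.99164248  8.14346464]
```

View pics/w1.png

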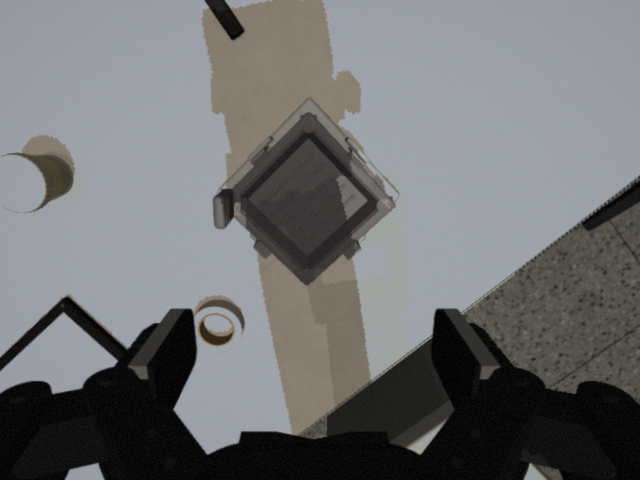

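The wrist view shows the stack with rim corners at (308,115), (395,203), (308,283) and (232,200), and the tab top at about (220,210), lying along the tool's −y as intended.

```bash
python3 - <<'E'
from h import *
c=cam("wrist");s=ctrl.get_state();Rm=R.from_quat(s["tcp_rot"]).as_matrix()
save(c,"w2",(190,160,270,250),6)
q=plane(c,[[308,115],[395,203],[308,283],[234,203]],.06);print(q,q.mean(0),(q[0]+q[2])/2)
d=q[2]-q[0];print("diag angle",np.degrees(np.arctan2(d[1],d[0])),np.linalg.norm(d))
t=plane(c,[[220,209]],.101)[0];print("tab",t)
px=[[a,b] for b in range(180,240) for a in range(205,245)];P=bydepth(c,px);k=P[:,2]>.093
r=cv2.minAreaRect(P[k][:,:2].astype(np.float32));print(k.sum(),r,np.median(P[k],0),"px",np.array(px)[k].min(0),np.array(px)[k].max(0))
print(s["eef_pos"],"to tab",(t-s["eef_pos"])@Rm*100)
E
```

```text
[[ 0.54507859 -0.23131737  0.06      ]
 [ 0.43516333 -0.23842184  0.06      ]
 [ 0.42994339 -0.12646768  0.06      ]
 [ 0.53347058 -0.12940112  0.06      ]] [ 0.48591398 -0.181402    0.06      ] [ 0.48751099 -0.17889253  0.06      ]
diag angle 137.6769432723628 0.155722741409723
tab [ 0.53842402 -0.12941859  0.101     ]
456 ((0.5417435765266418, -0.17765286564826965), (0.021919196471571922, 0.11425594240427017), 9.601893424987793) [ 0.53476242 -0.13512898  0.09926232] px [206 187] [241 235]
[ 0.48456761 -0.18983543  0.28087874] to tab [-8.04740892e-03 -8.06141185e+00  1.80023408e+01]
```

View pics/w2.png

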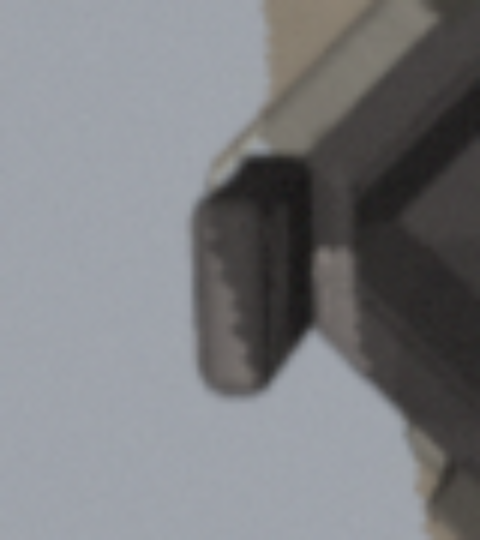

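The crop shows the tab top centred at pixel (229,209.5), 12×32 px, which fits 10×28 mm. That puts the tab near (0.533,−0.132), so I'm moving over it.

```bash
python3 -m pendant '[{"dz":3,"dx":0,"dy":-4,"twist":0},{"dz":7,"dx":0,"dy":-7.3,"twist":0},{"dz":12,"dx":0,"dy":-7.3,"twist":0},{"dz":13,"dx":0,"dy":-7.3,"twist":0},{"dz":13,"dx":0,"dy":-7.3,"twist":0},{"dz":13,"dx":0,"dy":-7.3,"twist":0}]'; python3 - <<'E'
from h import *
c=cam("wrist");s=ctrl.get_state();Rm=R.from_quat(s["tcp_rot"]).as_matrix()
save(c,"w3")
P=bydepth(c,[[a,b] for b in range(0,480,2) for a in range(0,640,2)]);L=(P-s["eef_pos"])@Rm
k=(P[:,2]>.09)&(P[:,2]<.108)&(abs(L[:,0])<.03)&(abs(L[:,1])<.03)
print(k.sum(),L[k].min(0),L[k].max(0),np.median(L[k],0));print(s["eef_pos"],Rm.round(3).tolist(),s["dq"].round(3))
E
```

```text
time: 2.2
eef_pos: [0.533, -0.1421, 0.154]
tcp_rot: [0.932, -0.362, 0.002, 0.0]
contact_force: [-0.1, 1.0, 0.7]
opening: 1.003
finger_force: 0.0
256 [-0.01871767 -0.01196037  0.05227349] [ 0.00894933 -0.00230244  0.0636421 ] [-0.00320756 -0.0065939   0.05463126]
[ 0.53301059 -0.14200534  0.15400693] [[0.739, -0.674, 0.004], [-0.674, -0.739, -0.002], [0.004, -0.001, -1.0]] [ 0.004  0.002  0.006  0.001 -0.003  0.001]
```

View pics/w3.png

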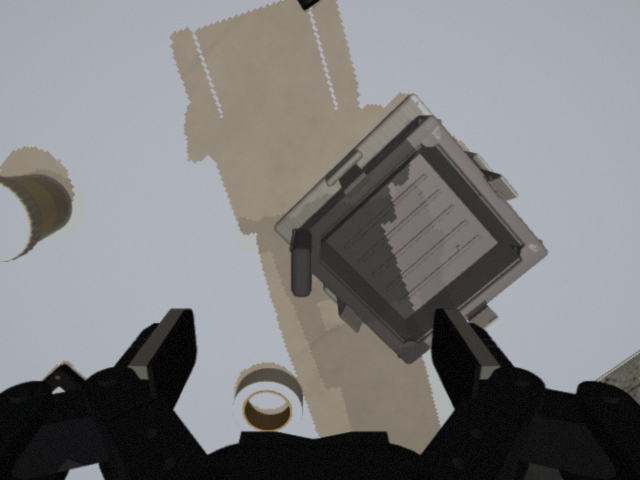

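The wrist view shows the tab at (301,265). By depth it is 9.7×27.7 mm, centred at tool x −4.9 mm and y −7.1 mm, and aligned with the pads. I'll correct and descend.

```bash
python3 -m pendant '[{"dz":2,"dx":-0.5,"dy":-0.7,"twist":0},{"dz":5,"dx":-0.5,"dy":-0.7,"twist":0},{"dz":7.5,"dx":-0.5,"dy":-0.7,"twist":0},{"dz":8.7,"dx":-0.5,"dy":-0.7,"twist":0},{"dz":8.7,"dx":-0.5,"dy":-0.7,"twist":0},{"dz":8.7,"dx":-0.5,"dy":-0.7,"twist":0}]' && python3 -m pendant '[{"dz":0,"dx":0,"dy":0,"twist":0},{"dz":0,"dx":0,"dy":0,"twist":0},{"dz":0,"dx":0,"dy":0,"twist":0},{"dz":0,"dx":0,"dy":0,"twist":0},{"dz":0,"dx":0,"dy":0,"twist":0},{"dz":0,"dx":0,"dy":0,"twist":0},{"dz":0,"dx":0,"dy":0,"twist":0},{"dz":0,"dx":0,"dy":0,"twist":0}]' 0 25
```

```text
time: 3.0
eef_pos: [0.5338, -0.1329, 0.0659]
tcp_rot: [0.932, -0.361, 0.001, 0.0]
contact_force: [-0.0, -0.7, -0.4]
opening: 1.001
finger_force: 0.0
time: 4.0
eef_pos: [0.5327, -0.1323, 0.0644]
tcp_rot: [0.932, -0.361, -0.0, -0.0]
contact_force: [-0.0, 0.3, 1.2]
opening: 0.113
finger_force: 24.8
```

```bash
python3 -m pendant '[{"dz":-0.3,"dx":0,"dy":0.05,"twist":0},{"dz":-0.6,"dx":0,"dy":0.1,"twist":0},{"dz":-0.9,"dx":0,"dy":0.18,"twist":0},{"dz":-1.2,"dx":0,"dy":0.26,"twist":0},{"dz":-1.5,"dx":0,"dy":0.34,"twist":0},{"dz":-1.5,"dx":0,"dy":0.34,"twist":0}]'; python3 - <<'E'
from h import *
c=cam("side");save(c,"s2",(285,205,385,280),8)
s=ctrl.get_state();print(s["wrist_torque"],s["contact_force"],s["opening"])
E
```

```text
time: 4.75
eef_pos: [0.5325, -0.1364, 0.0828]
tcp_rot: [0.933, -0.361, 0.003, 0.001]
contact_force: [0.6, 0.2, -1.1]
opening: 0.116
finger_force: 25.3
[-0.0466578  -0.04482201  0.02915509] [ 0.42144551 -0.14009945 -0.53915623] 0.11617693765820254
```

View pics/s2.png

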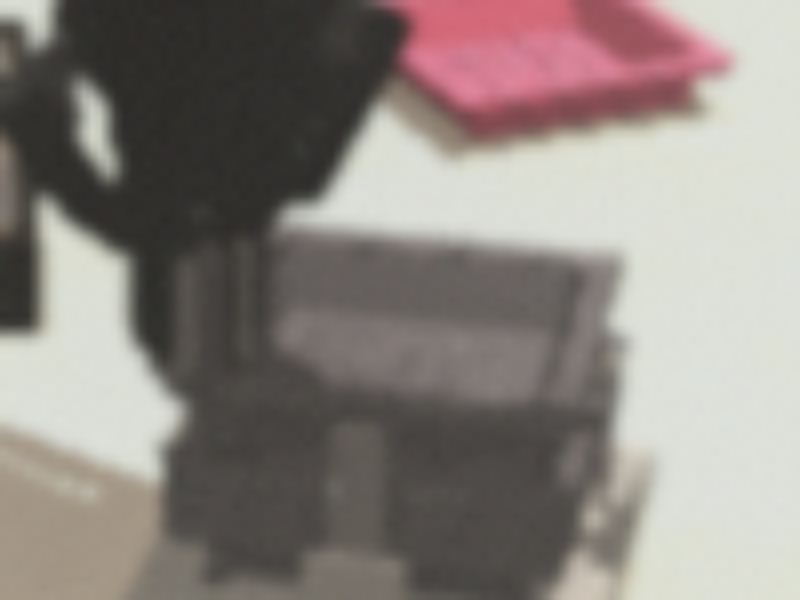

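```bash
python3 - <<'E'
from h import *
c=cam("side")
f=lambda l:[[285+a/8,205+b/8] for a,b in l]
px=np.round(f([(608,256),(616,285),(600,262),(590,400),(560,405),(450,238),(350,234),(300,231)])).astype(int)
print(bydepth(c,px))
P=bydepth(c,[[a,b] for b in range(228,262) for a in range(318,364)])
n=np.array([np.cos(.829),np.sin(.829),0]);o=np.array([.4852,-.1846,0])
u=(P-o)@n;v=(P-o)@np.array([-n[1],n[0],0])
for lo in np.arange(-.08,.08,.02):
    k=(u>lo)&(u<lo+.02)&(abs(v)<.09);print(round(lo,2),np.percentile(P[k][:,2],[5,50,95,100]).round(4) if k.sum() else 0)
E
```

```text
[[ 0.43265754 -0.24360985  0.08090876]
 [ 0.4517644  -0.39250512  0.00208152]
 [ 0.43401446 -0.23753342  0.08078393]
 [ 0.42574666 -0.18060176  0.06403201]
 [ 0.42856055 -0.14176208  0.07975913]
 [ 0.48091433 -0.24162688  0.08134656]
 [ 0.51059902 -0.24216972  0.08029523]
 [ 0.52705332 -0.23825273  0.08005797]]
-0.08 [0.0586 0.0777 0.0809 0.0814]
-0.06 [0.0534 0.0685 0.0808 0.0819]
-0.04 [0.0554 0.0644 0.0807 0.0822]
-0.02 [0.0586 0.0631 0.0805 0.0823]
0.0 [0.0579 0.0628 0.0803 0.0819]
0.02 [0.056  0.0756 0.1322 0.1359]
0.04 [0.0603 0.0764 0.1355 0.1386]
0.06 0
```

By depth the rim sits at z≈0.080 all round, so the firm full-height pinch lifted the tray level instead of tipping it. To mend this I'll seat it back in the nest. Then I'll pinch only the top of the tab, lightly, so that the tab can tip between the pads.

```bash
python3 -m pendant '[{"dz":0.3,"dx":0,"dy":-0.06,"twist":0},{"dz":0.6,"dx":0,"dy":-0.13,"twist":0},{"dz":0.9,"dx":0,"dy":-0.2,"twist":0},{"dz":1.2,"dx":0,"dy":-0.28,"twist":0},{"dz":1.5,"dx":0,"dy":-0.34,"twist":0},{"dz":1.6,"dx":0,"dy":-0.34,"twist":0},{"dz":1.6,"dx":0,"dy":-0.34,"twist":0}]' - 50; cat > rim.py <<'E'
from h import *
c=cam("side");s=ctrl.get_state()
P=bydepth(c,[[a,b] for b in range(218,275) for a in range(298,375)])
n=np.array([np.cos(.829),np.sin(.829),0]);o=np.array([.4852,-.1846,0])
u=(P-o)@n;v=(P-o)@np.array([-n[1],n[0],0])
print(s["eef_pos"],s["contact_force"],s["wrist_torque"],s["opening"])
# ridge along the far (-y world) side: z max by u, side with v<0
for lo in np.arange(-.08,.06,.02):
    k=(u>lo)&(u<lo+.02)&(abs(v)<.09)&(abs(abs(u)+abs(v)-.080)<.006)&(P[:,2]<.115)&(abs(v)>.012+.0*u)
    for sg in(-1,1):
        kk=k&(sg*v>0)&(abs(abs(v)-.041)>.012)
        if kk.sum()>3:print(round(lo+.01,2),sg,kk.sum(),np.percentile(P[kk][:,2],[50,90]).round(4))
E
python3 rim.py
```

```text
time: 5.72
eef_pos: [0.5367, -0.1366, 0.0725]
tcp_rot: [0.933, -0.36, 0.005, 0.005]
contact_force: [-8.7, 3.3, 30.9]
opening: 0.114
finger_force: 98.8
[ 0.53674521 -0.1365862   0.07250832] [-9.00439282  3.60716843 30.31943923] [-2.47310293  2.5811724  -0.70172667] 0.1128842788894852
-0.07 -1 20 [0.0768 0.08  ]
-0.07 1 7 [0.0763 0.0791]
-0.05 -1 32 [0.0744 0.0791]
-0.05 1 14 [0.0726 0.0775]
-0.03 -1 20 [0.0751 0.0789]
-0.03 1 10 [0.0476 0.0544]
-0.01 -1 53 [0.0705 0.0771]
-0.01 1 40 [0.0559 0.0725]
0.01 1 109 [0.049  0.0589]
0.03 1 32 [0.0448 0.0545]
0.05 1 62 [0.0443 0.0542]
0.07 -1 9 [0.0165 0.0663]
0.07 1 37 [0.0452 0.0539]
```

```bash
python3 -m pendant '[{"dz":-0.5,"dx":0,"dy":0,"twist":0},{"dz":-1.2,"dx":0,"dy":0.1,"twist":0},{"dz":-1.7,"dx":0,"dy":0.2,"twist":0},{"dz":-2.0,"dx":0,"dy":0.3,"twist":0},{"dz":-2.0,"dx":0,"dy":0.3,"twist":0}]' - 40; python3 rim.py;python3 - <<'E'
from h import *
c=cam("wrist");save(c,"w4")
E
```

```text
time: 6.4
eef_pos: [0.5304, -0.1343, 0.0828]
tcp_rot: [0.932, -0.361, -0.0, -0.0]
contact_force: [0.1, -0.5, -1.4]
opening: 0.11
finger_force: 52.8
[ 0.53030017 -0.13424297  0.08262313] [-0.53581685 -0.29972191 -1.75053705] [ 0.07872733 -0.04729854  0.01751038] 0.10888639915522626
-0.07 -1 11 [0.0805 0.082 ]
-0.07 1 11 [0.0807 0.0816]
-0.05 -1 14 [0.0805 0.0826]
-0.05 1 15 [0.0806 0.0817]
-0.03 -1 12 [0.0794 0.0825]
-0.03 1 19 [0.0552 0.0807]
-0.01 -1 18 [0.0804 0.082 ]
-0.01 1 56 [0.0588 0.081 ]
0.01 1 122 [0.05   0.0789]
0.03 1 29 [0.0489 0.0784]
0.05 -1 8 [0.0529 0.0542]
0.05 1 82 [0.0494 0.0797]
0.07 -1 8 [0.0336 0.0552]
0.07 1 60 [0.0662 0.1076]
```

View pics/w4.png

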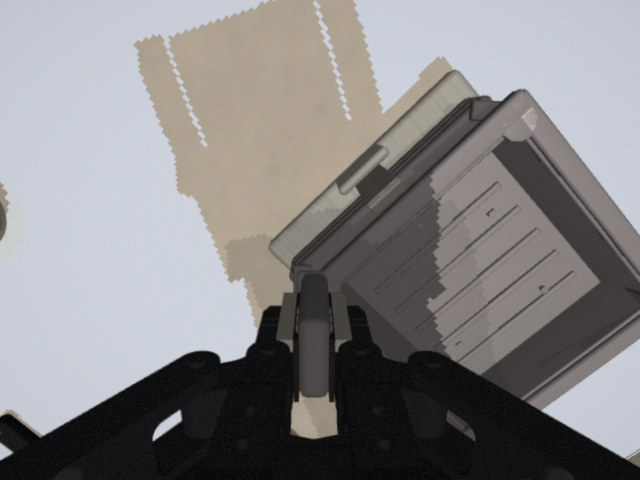

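```bash
python3 -m pendant '[{"dz":0,"dx":0.05,"dy":-0.3,"twist":0},{"dz":0.3,"dx":0.05,"dy":-0.3,"twist":0},{"dz":0.6,"dx":0.05,"dy":-0.3,"twist":0},{"dz":0.9,"dx":0.05,"dy":-0.3,"twist":0},{"dz":1.2,"dx":0.05,"dy":-0.3,"twist":0},{"dz":1.5,"dx":0.05,"dy":-0.3,"twist":0},{"dz":1.8,"dx":0.05,"dy":-0.3,"twist":0},{"dz":1.8,"dx":0.05,"dy":-0.3,"twist":0}]' - 100; python3 rim.py
```

```text
time: 7.5
eef_pos: [0.5323, -0.132, 0.0645]
tcp_rot: [0.932, -0.361, -0.001, -0.0]
contact_force: [-1.3, 1.4, -0.9]
opening: 0.096
finger_force: 98.2
[ 0.5323328  -0.13203771  0.06450703] [-2.27704618  1.65956238  0.27650937] [ 0.42868167  0.26115203 -0.15119345] 0.10303863946159128
-0.07 -1 5 [0.0627 0.0641]
-0.07 1 7 [0.0622 0.0649]
-0.05 -1 10 [0.0625 0.0642]
-0.05 1 10 [0.0154 0.0631]
-0.03 1 11 [0.0481 0.0635]
-0.01 -1 12 [0.0629 0.0635]
-0.01 1 41 [0.0585 0.063 ]
0.01 1 124 [0.0511 0.0619]
0.03 1 34 [0.0511 0.0627]
0.05 1 78 [0.0481 0.0607]
0.07 -1 4 [0.0147 0.0148]
0.07 1 87 [0.0684 0.1018]
```

It dropped back into the nest, with the TCP at the original 0.0645. Next I'll let go and regrip only the top ~9 mm of the tab at 20 N.

```bash
python3 -m pendant '[{"dz":0,"dx":0,"dy":0,"twist":0},{"dz":0,"dx":0,"dy":0,"twist":0},{"dz":0,"dx":0,"dy":0,"twist":0},{"dz":-1.5,"dx":0,"dy":0,"twist":0},{"dz":-2.75,"dx":0,"dy":0,"twist":0},{"dz":-2.75,"dx":0,"dy":0,"twist":0},{"dz":-2.75,"dx":0,"dy":0,"twist":0}]' 40 20; python3 rim.py; python3 -m pendant '[{"dz":0,"dx":0,"dy":0,"twist":0},{"dz":0,"dx":0,"dy":0,"twist":0},{"dz":0,"dx":0,"dy":0,"twist":0},{"dz":0,"dx":0,"dy":0,"twist":0},{"dz":0,"dx":0,"dy":0,"twist":0}]' 0 20
```

```text
time: 8.43
eef_pos: [0.5331, -0.1326, 0.0931]
tcp_rot: [0.932, -0.361, 0.0, 0.0]
contact_force: [0.6, -0.9, -0.2]
opening: 0.403
finger_force: 0.0
[ 0.53287303 -0.13254892  0.09266044] [-0.75959715 -0.13152863  0.16232167] [-0.01077748 -0.01803703 -0.00167167] 0.4044987755581158
-0.07 -1 5 [0.0621 0.0624]
-0.07 1 4 [0.0623 0.0634]
-0.05 -1 9 [0.0617 0.0633]
-0.05 1 8 [0.0153 0.062 ]
-0.03 -1 4 [0.0623 0.0625]
-0.03 1 12 [0.0502 0.0598]
-0.01 -1 10 [0.0621 0.0632]
-0.01 1 37 [0.0594 0.0633]
0.01 -1 4 [0.0615 0.0625]
0.01 1 131 [0.0511 0.061 ]
0.03 1 42 [0.0504 0.0613]
0.05 1 79 [0.0467 0.0603]
0.07 -1 5 [0.0149 0.0154]
0.07 1 67 [0.0543 0.0866]
time: 9.1
eef_pos: [0.5329, -0.1326, 0.0926]
tcp_rot: [0.932, -0.361, -0.0, -0.0]
contact_force: [-0.7, -0.4, -0.7]
opening: 0.11
finger_force: 24.1
```

```bash
python3 -m pendant '[{"dz":-0.2,"dx":0,"dy":0.05,"twist":0},{"dz":-0.4,"dx":0,"dy":0.1,"twist":0},{"dz":-0.6,"dx":0,"dy":0.17,"twist":0}]'; python3 -m pendant '[{"dz":-0.2,"dx":0,"dy":0.07,"twist":0},{"dz":-0.4,"dx":0,"dy":0.14,"twist":0},{"dz":-0.6,"dx":0,"dy":0.21,"twist":0},{"dz":-0.6,"dx":0,"dy":0.21,"twist":0}]'; python3 rim.py
```

```text
time: 9.48
eef_pos: [0.5309, -0.1334, 0.0973]
tcp_rot: [0.932, -0.361, -0.001, -0.0]
contact_force: [0.5, -1.4, -10.4]
opening: 0.104
finger_force: 23.2
time: 9.98
eef_pos: [0.5302, -0.1358, 0.1052]
tcp_rot: [0.932, -0.361, -0.0, 0.0]
contact_force: [-3.4, -2.2, -7.3]
opening: 0.106
finger_force: 27.1
[ 0.53024254 -0.1358177   0.10522552] [-3.68407302 -2.51816664 -6.49588812] [-0.14427193  0.5094605   0.00815623] 0.10676051567530834
-0.07 -1 5 [0.0638 0.0645]
-0.07 1 4 [0.0634 0.0642]
-0.05 -1 9 [0.0643 0.0649]
-0.05 1 17 [0.0406 0.0655]
-0.03 -1 5 [0.0658 0.0668]
-0.03 1 13 [0.0544 0.0671]
-0.01 -1 16 [0.0662 0.0683]
-0.01 1 51 [0.0589 0.0696]
0.01 1 127 [0.0523 0.0691]
0.03 1 38 [0.0499 0.0686]
0.05 -1 5 [0.0157 0.0539]
0.05 1 80 [0.0479 0.0727]
0.07 -1 7 [0.015  0.0547]
0.07 1 65 [0.071  0.1045]
```

It is now tipping: the far end is still at about 0.064 while the tab side rises, roughly 0.08 rad so far. Continuing.

```bash
python3 -m pendant '[{"dz":-0.2,"dx":0,"dy":0.12,"twist":0},{"dz":-0.5,"dx":0,"dy":0.26,"twist":0},{"dz":-0.8,"dx":0,"dy":0.4,"twist":0},{"dz":-1.1,"dx":0,"dy":0.54,"twist":0},{"dz":-1.1,"dx":0,"dy":0.54,"twist":0}]'; python3 rim.py
```

```text
time: 10.65
eef_pos: [0.5283, -0.1394, 0.1172]
tcp_rot: [0.932, -0.361, 0.002, -0.001]
contact_force: [2.7, 3.2, -3.1]
opening: 0.105
finger_force: 33.8
[ 0.52828473 -0.13923006  0.11705749] [ 3.83083284  2.93322278 -2.20715425] [ 0.91577119 -0.58938076 -0.05967399] 0.10434582151983375
-0.07 1 9 [0.0163 0.0645]
-0.05 -1 6 [0.0661 0.0666]
-0.05 1 15 [0.0419 0.0679]
-0.03 1 13 [0.0537 0.0739]
-0.01 -1 18 [0.0716 0.0735]
-0.01 1 45 [0.0568 0.0765]
0.01 1 137 [0.0509 0.077 ]
0.03 1 40 [0.0494 0.0793]
0.05 -1 7 [0.0538 0.0547]
0.05 1 85 [0.0471 0.0828]
0.07 -1 11 [0.0555 0.1057]
0.07 1 52 [0.0548 0.1039]
```

```bash
python3 -m pendant '[{"dz":-0.2,"dx":0,"dy":-0.05,"twist":0},{"dz":-0.5,"dx":0,"dy":0.08,"twist":0},{"dz":-0.8,"dx":0,"dy":0.25,"twist":0},{"dz":-0.8,"dx":0,"dy":0.25,"twist":0}]' - 28; python3 rim.py
```

```text
time: 11.2
eef_pos: [0.5257, -0.1412, 0.1245]
tcp_rot: [0.932, -0.362, 0.001, -0.0]
contact_force: [3.7, 4.4, -1.7]
opening: 0.105
finger_force: 38.7
[ 0.52568084 -0.14116044  0.12432514] [ 3.29121977  4.52175299 -1.45889639] [ 1.07173266 -0.81069517 -0.09067608] 0.10325532447440233
-0.07 1 10 [0.0398 0.0672]
-0.05 -1 8 [0.0661 0.0669]
-0.05 1 18 [0.0439 0.0687]
-0.03 -1 5 [0.0745 0.0748]
-0.03 1 14 [0.0528 0.0752]
-0.01 -1 11 [0.076  0.0774]
-0.01 1 47 [0.0558 0.079 ]
0.01 1 128 [0.0521 0.0804]
0.03 1 39 [0.0465 0.0818]
0.05 -1 9 [0.0539 0.0544]
0.05 1 79 [0.0464 0.0891]
0.07 -1 10 [0.0543 0.103 ]
0.07 1 53 [0.0524 0.1073]
```

```bash
python3 -m pendant '[{"dz":-0.2,"dx":0,"dy":0.0,"twist":0},{"dz":-0.4,"dx":0,"dy":0.1,"twist":0},{"dz":-0.7,"dx":0,"dy":0.25,"twist":0},{"dz":-0.7,"dx":0,"dy":0.25,"twist":0}]' - 28; python3 rim.py; python3 - <<'E'
from h import *
c=cam("side");save(c,"s3",(285,195,385,270),8)
E
```

```text
time: 11.75
eef_pos: [0.5237, -0.1434, 0.1313]
tcp_rot: [0.932, -0.361, 0.0, 0.0]
contact_force: [2.1, 2.9, -2.6]
opening: 0.105
finger_force: 41.2
[ 0.52366403 -0.14329628  0.13115773] [ 2.98401127  3.8308855  -2.13718145] [ 0.87401901 -0.64577618 -0.00370323] 0.10697526544298959
-0.07 -1 5 [0.0655 0.0666]
-0.07 1 8 [0.0155 0.0676]
-0.05 -1 8 [0.0688 0.0697]
-0.05 1 14 [0.0437 0.0689]
-0.03 -1 6 [0.0759 0.0775]
-0.03 1 16 [0.0542 0.0777]
-0.01 -1 11 [0.0795 0.0807]
-0.01 1 47 [0.0572 0.082 ]
0.01 1 129 [0.0508 0.0836]
0.03 1 35 [0.0473 0.0879]
0.05 -1 9 [0.0536 0.0546]
0.05 1 66 [0.0455 0.0947]
0.07 -1 9 [0.0163 0.103 ]
0.07 1 50 [0.049  0.1036]
```

View pics/s3.png

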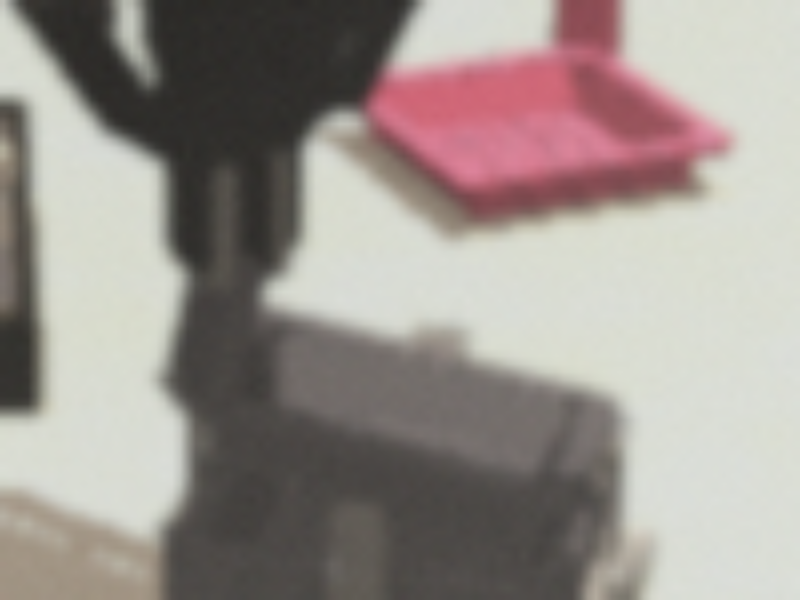

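The view shows the tray clearly tipped, with the tab held at (230,290) and the far corner (610,400) still down in the nest. The tip is about 0.24 rad, so I'll continue past 0.3.

```bash
python3 -m pendant '[{"dz":-0.2,"dx":0,"dy":0.05,"twist":0},{"dz":-0.5,"dx":0,"dy":0.2,"twist":0},{"dz":-0.8,"dx":0,"dy":0.4,"twist":0},{"dz":-1.1,"dx":0,"dy":0.57,"twist":0},{"dz":-1.1,"dx":0,"dy":0.57,"twist":0}]' - 28; python3 rim.py
```

```text
time: 12.48
eef_pos: [0.5193, -0.1484, 0.1423]
tcp_rot: [0.933, -0.361, 0.0, 0.001]
contact_force: [0.3, 0.2, -1.5]
opening: 0.109
finger_force: 35.2
[ 0.51935296 -0.14816035  0.14207758] [ 0.42672924 -0.80890697 -2.18185858] [ 0.06895589 -0.07432975 -0.02774494] 0.10424784167438611
-0.07 -1 23 [0.0797 0.0831]
-0.07 1 5 [0.0838 0.0853]
-0.05 -1 26 [0.0808 0.0852]
-0.05 1 11 [0.0538 0.0868]
-0.03 -1 18 [0.0889 0.0925]
-0.03 1 17 [0.0537 0.0932]
-0.01 -1 36 [0.0891 0.0953]
-0.01 1 45 [0.0584 0.0969]
0.01 1 98 [0.0478 0.0553]
0.03 1 28 [0.0481 0.0535]
0.05 -1 12 [0.0542 0.0564]
0.05 1 53 [0.0446 0.0537]
0.07 -1 7 [0.0161 0.1119]
0.07 1 35 [0.0445 0.0544]
```

```bash
python3 -m pendant '[{"dz":-0.5,"dx":0,"dy":0,"twist":0},{"dz":-1,"dx":0,"dy":0,"twist":0},{"dz":-1.0,"dx":0,"dy":0,"twist":0},{"dz":-1.0,"dx":0,"dy":0,"twist":0}]' - 60; python3 -m pendant '[{"dz":0,"dx":0,"dy":0,"twist":0},{"dz":0,"dx":0,"dy":0,"twist":0},{"dz":0,"dx":0,"dy":0,"twist":0}]' - 110; cat > fit.py <<'E'
from h import *
c=cam("scene" if 0 else "side");s=ctrl.get_state()
p=s["eef_pos"];Rm=R.from_quat(s["tcp_rot"]).as_matrix();n=-Rm[:,1]*[1,1,0];w=Rm[:,0]*[1,1,0]
P=bydepth(c,[[a,b] for b in range(0,480,1) for a in range(0,640,1)])
o=p-.072*n;u=(P-o)@n;v=(P-o)@w
k=(abs(u)+abs(v)<.05)&(P[:,2]>p[2]-.11)&(P[:,2]<p[2]-.02)   # interior floor
from numpy.linalg import lstsq
A=np.c_[u,v,np.ones(len(u))]
kk=k.copy()
for i in range(8):
    x=lstsq(A[kk],P[kk][:,2],rcond=None)[0];r=P[:,2]-A@x;kk=k&(abs(r)<max(.003,.02*.6**i))
print(kk.sum(),k.sum(),"slope tabdir,side,z",x.round(4),"tcp",p,s["contact_force"],s["opening"],s["finger_force"])
E
python3 fit.py; python3 rim.py
```

```text
time: 13.02
eef_pos: [0.5197, -0.1473, 0.1519]
tcp_rot: [0.933, -0.361, -0.0, 0.0]
contact_force: [-0.5, -1.0, -1.2]
opening: 0.096
finger_force: 56.7
time: 13.4
eef_pos: [0.5196, -0.1473, 0.1517]
tcp_rot: [0.932, -0.361, -0.0, -0.0]
contact_force: [-0.7, 0.7, -1.3]
opening: 0.066
finger_force: 105.0
126 245 slope tabdir,side,z [0.1319 0.0623 0.0811] tcp [ 0.51965908 -0.14730866  0.15172594] [ 0.7160498   0.75733302 -2.15169366] 0.07054050421373642 105.04245045594871
[ 0.51966958 -0.14734397  0.15176263] [-0.05974063 -0.48055756 -0.54857635] [ 0.00801862 -0.00310026  0.00507592] 0.0693682967798972
-0.07 -1 17 [0.0915 0.0943]
-0.07 1 5 [0.0942 0.0951]
-0.05 -1 28 [0.0914 0.0957]
-0.05 1 12 [0.0353 0.0962]
-0.03 -1 22 [0.0991 0.103 ]
-0.03 1 15 [0.0543 0.1033]
-0.01 -1 29 [0.1    0.1047]
-0.01 1 48 [0.0561 0.1063]
0.01 -1 5 [0.0545 0.0551]
0.01 1 95 [0.0473 0.0553]
0.03 1 30 [0.0466 0.0535]
0.05 -1 9 [0.0543 0.0559]
0.05 1 56 [0.0436 0.0535]
0.07 -1 8 [0.0158 0.0543]
0.07 1 31 [0.045  0.0537]
```

The tray is free and hangs tipped about 0.2 rad from the fingertips. It needs levelling, so I'll press it flat on bare worktop without letting go, which slides the tab deeper between the pads. First I'll find a clear spot.

```bash
python3 - <<'E'
from h import *
import pickle
c=pickle.load(open("side.pkl","rb"))
P=bydepth(c,[[a,b] for b in range(150,480) for a in range(0,480)])
for cx,cy in((.69,.12),(.69,.14),(.67,.13),(.562,.005)):
    k=(abs(P[:,0]-cx-.008)<.075)&(abs(P[:,1]-cy-.008)<.075);Q=P[k];h=Q[Q[:,2]>.012]
    k2=(abs(P[:,0]-cx-.05)<.08)&(abs(P[:,1]-cy-.05)<.08)&(P[:,2]>.09)
    print(cx,cy,k.sum(),len(h),h.min(0) if len(h) else "",h.max(0) if len(h) else "", "tall near gripper",k2.sum())
print("pen",plane(c,[[240,248],[278,255]],.01))
h=P[(P[:,2]>.02)&(P[:,0]>.6)&(P[:,1]>-.05)&(P[:,1]<.3)];H,xe,ye=np.histogram2d(h[:,0],h[:,1],bins=[np.arange(.6,1.05,.05),np.arange(-.05,.31,.05)]);print(H.astype(int))
s=ctrl.get_state();Rm=R.from_quat(s["tcp_rot"]).as_matrix();print(Rm.round(3).tolist())
n=-Rm[:,1]
for t in((.67,.12),):
  g=np.array([t[0]+.072*n[0],t[1]+.072*n[1],.19]);print(g,(g-s["eef_pos"])@Rm*100)
E
```

```text
0.69 0.12 3716 0   tall near gripper 716
0.69 0.14 3934 0   tall near gripper 716
0.67 0.13 3871 0   tall near gripper 0
0.562 0.005 2940 0   tall near gripper 0
pen [[ 0.74829173 -0.24909996  0.01      ]
 [ 0.64007078 -0.23586387  0.01      ]]
[[   0    0    0    0    0    0    0]
 [ 134  473    0    0    0    0    0]
 [   5   13    0    0    0    0    0]
 [   0    0    0    0    0    0    0]
 [   0    0    0  836 2197    0    0]
 [ 172   94    0   20  238    0    0]
 [ 112    4   41  188    0    0    0]
 [   0    1   87   79    0    0    0]]
[[0.739, -0.674, -0.0], [-0.674, -0.739, 0.0], [-0.0, 0.0, -1.0]]
[0.71850206 0.17321231 0.19      ] [ -6.89949157 -37.08503344  -3.82428292]
```

```bash
python3 -m pendant '[{"dz":-2,"dx":0,"dy":0,"twist":0},{"dz":-4.5,"dx":-0.4,"dy":-2,"twist":0},{"dz":-5,"dx":-1.2,"dy":-6,"twist":0},{"dz":-5,"dx":-2.3,"dy":-11,"twist":0},{"dz":-5,"dx":-3.3,"dy":-16,"twist":0},{"dz":-5,"dx":-4.3,"dy":-21,"twist":0},{"dz":-5,"dx":-5.3,"dy":-26,"twist":0},{"dz":-5,"dx":-6.4,"dy":-31,"twist":0},{"dz":-5,"dx":-7.2,"dy":-35,"twist":0},{"dz":-5,"dx":-7.6,"dy":-37.1,"twist":0}]' - 70; python3 -m pendant '[{"dz":0,"dx":0,"dy":0,"twist":0},{"dz":0,"dx":0,"dy":0,"twist":0}]'; python3 fit.py
```

```text
time: 14.75
eef_pos: [0.714, 0.1802, 0.2012]
tcp_rot: [0.933, -0.36, -0.0, -0.0]
contact_force: [0.7, -0.1, 0.2]
opening: 0.069
finger_force: 105.2
time: 15.0
eef_pos: [0.7131, 0.1773, 0.2014]
tcp_rot: [0.932, -0.361, -0.0, 0.0]
contact_force: [0.1, -0.2, -1.0]
opening: 0.068
finger_force: 105.2
413 514 slope tabdir,side,z [0.1933 0.0079 0.1315] tcp [0.71307292 0.17705945 0.20157238] [ 0.51419447 -0.38245006 -0.31120722] 0.0684079803052279 105.22455674596131
```

```bash
python3 -m pendant '[{"dz":3,"dx":0,"dy":0,"twist":0},{"dz":6,"dx":0,"dy":0,"twist":0},{"dz":9,"dx":0,"dy":0,"twist":0},{"dz":10.5,"dx":0,"dy":0,"twist":0},{"dz":11.2,"dx":0,"dy":0,"twist":0},{"dz":11.8,"dx":0,"dy":0,"twist":0},{"dz":12.2,"dx":0,"dy":-0.1,"twist":0},{"dz":12.2,"dx":0,"dy":-0.1,"twist":0}]' - 20; python3 fit.py
```

```text
time: 16.05
eef_pos: [0.7151, 0.1791, 0.0812]
tcp_rot: [0.933, -0.361, 0.001, -0.001]
contact_force: [-0.3, 0.5, 0.7]
opening: 0.071
finger_force: 104.2
591 686 slope tabdir,side,z [0.1787 0.0012 0.0137] tcp [0.71508807 0.17905788 0.08133449] [0.89928136 1.2361606  0.43733316] 0.06851603005207416 104.23687426373363
```

```bash
python3 -m pendant '[{"dz":0.1,"dx":0,"dy":0,"twist":0},{"dz":0.5,"dx":0,"dy":-0.05,"twist":0},{"dz":1,"dx":0,"dy":-0.15,"twist":0},{"dz":1.5,"dx":0,"dy":-0.2,"twist":0},{"dz":1.9,"dx":0,"dy":-0.2,"twist":0},{"dz":1.9,"dx":0,"dy":-0.2,"twist":0}]' 10.5 20; python3 fit.py
```

```text
time: 16.85
eef_pos: [0.7152, 0.1801, 0.0603]
tcp_rot: [0.933, -0.361, -0.0, 0.0]
contact_force: [-0.1, -0.8, 0.3]
opening: 0.102
finger_force: 23.6
664 667 slope tabdir,side,z [ 0.0132 -0.005   0.006 ] tcp [0.71518246 0.18001862 0.06048131] [ 0.26778813  0.35920337 -0.19644949] 0.10849304659150837 23.527141213417053
```

```bash
python3 -m pendant '[{"dz":0.4,"dx":0,"dy":0,"twist":0},{"dz":0.8,"dx":0,"dy":0,"twist":0},{"dz":1.2,"dx":0,"dy":0,"twist":0},{"dz":1.6,"dx":0,"dy":0,"twist":0}]' 11 20; python3 fit.py
```

```text
time: 17.4
eef_pos: [0.7226, 0.1831, 0.0551]
tcp_rot: [0.932, -0.362, 0.008, -0.006]
contact_force: [2.0, 5.5, 24.3]
opening: 0.111
finger_force: 25.0
643 671 slope tabdir,side,z [-0.1135 -0.0455  0.0104] tcp [0.72270462 0.18313689 0.05516336] [-0.49803499  5.05549504 19.42788529] 0.11210595902550069 24.50888057705015
```

Pressing at the overhanging tab only tips the tray backwards. I'll back off and take a quick full-depth regrip while it rests on the worktop.

```bash
python3 -m pendant '[{"dz":-0.8,"dx":0,"dy":0,"twist":0},{"dz":-1.55,"dx":0,"dy":0,"twist":0},{"dz":-1.55,"dx":0,"dy":0,"twist":0}]' 11 20; python3 -m pendant '[{"dz":0,"dx":0,"dy":0,"twist":0},{"dz":0,"dx":0,"dy":0,"twist":0},{"dz":0,"dx":0,"dy":0,"twist":0}]' 45 20; python3 fit.py; python3 - <<'E'
from h import *
for n in("wrist",):
    c=cam(n);s=ctrl.get_state();Rm=R.from_quat(s["tcp_rot"]).as_matrix()
    P=bydepth(c,[[a,b] for b in range(0,480) for a in range(0,640)]);L=(P-s["eef_pos"])@Rm
    k=(P[:,2]>.055)&(P[:,2]<.071)&(abs(L[:,0])<.03)&(abs(L[:,1])<.016)
    print(k.sum(),np.percentile(L[k],[2,50,98],axis=0).round(4).tolist() if k.sum() else 0)
E
```

```text
time: 17.82
eef_pos: [0.7149, 0.18, 0.0596]
tcp_rot: [0.932, -0.361, -0.001, 0.0]
contact_force: [-0.3, -0.1, -0.6]
opening: 0.108
finger_force: 13.7
time: 18.2
eef_pos: [0.7153, 0.1802, 0.0599]
tcp_rot: [0.932, -0.361, -0.0, 0.0]
contact_force: [0.7, -0.1, 0.6]
opening: 0.45
finger_force: 0.0
678 683 slope tabdir,side,z [ 0.0018 -0.0033  0.0052] tcp [0.71543951 0.1801833  0.06011021] [-0.43696041 -0.74750602 -0.29188861] 0.450866334974651 0.0
1972 [[-0.0129, -0.005, -0.0048], [0.0017, 0.0003, -0.0032], [0.0131, 0.0058, 0.0036]]
```

```bash
python3 -m pendant '[{"dz":1,"dx":0,"dy":0,"twist":0},{"dz":2,"dx":0,"dy":0,"twist":0},{"dz":2.9,"dx":0,"dy":0,"twist":0},{"dz":2.9,"dx":0,"dy":0,"twist":0}]' && python3 -m pendant '[{"dz":0,"dx":0,"dy":0,"twist":0},{"dz":0,"dx":0,"dy":0,"twist":0},{"dz":0,"dx":0,"dy":0,"twist":0},{"dz":0,"dx":0,"dy":0,"twist":0},{"dz":0,"dx":0,"dy":0,"twist":0}]' 0 80 && python3 -m pendant '[{"dz":-1,"dx":0,"dy":0,"twist":0},{"dz":-4,"dx":0,"dy":0,"twist":0},{"dz":-8,"dx":0,"dy":0,"twist":0},{"dz":-11,"dx":0,"dy":0,"twist":0},{"dz":-11,"dx":0,"dy":0,"twist":0},{"dz":-11,"dx":0,"dy":0,"twist":0}]'; python3 fit.py; python3 - <<'E'
from h import *
s=ctrl.get_state();Rm=R.from_quat(s["tcp_rot"]).as_matrix();n=-Rm[:,1]
g=np.array([.5138+.072*n[0],.1936+.072*n[1],0]);print(g,(g-s["eef_pos"])@Rm*100)
E
```

```text
time: 18.8
eef_pos: [0.7143, 0.1801, 0.0293]
tcp_rot: [0.932, -0.361, -0.001, 0.001]
contact_force: [-0.7, -1.0, 0.8]
opening: 0.449
finger_force: 0.0
time: 19.42
eef_pos: [0.7161, 0.1804, 0.032]
tcp_rot: [0.932, -0.361, 0.001, -0.0]
contact_force: [0.6, 1.5, 1.1]
opening: 0.103
finger_force: 78.4
time: 20.18
eef_pos: [0.7144, 0.1801, 0.1395]
tcp_rot: [0.932, -0.361, -0.001, 0.001]
contact_force: [-0.4, -0.0, -1.4]
opening: 0.103
finger_force: 78.0
566 566 slope tabdir,side,z [-0.0046 -0.005   0.1129] tcp [0.71398601 0.18003878 0.13857008] [ 0.05725067 -0.2088573  -1.85766563] 0.10766466559424313 78.05209994316101
[0.56230573 0.24680843 0.        ] [-15.66678019   5.23849057  13.92041042]
```

The tray is now level (slope under 0.01). Moving it over the pad.

```bash
python3 -m pendant '[{"dz":-0.5,"dx":-1.5,"dy":0.5,"twist":0},{"dz":-0.5,"dx":-4,"dy":1.4,"twist":0},{"dz":-0.5,"dx":-7,"dy":2.4,"twist":0},{"dz":-0.5,"dx":-10,"dy":3.4,"twist":0},{"dz":-0.5,"dx":-13,"dy":4.4,"twist":0},{"dz":-0.5,"dx":-15,"dy":5,"twist":0},{"dz":-0.5,"dx":-15.7,"dy":5.2,"twist":0},{"dz":-0.5,"dx":-15.7,"dy":5.2,"twist":0},{"dz":-0.5,"dx":-15.7,"dy":5.2,"twist":0},{"dz":-0.5,"dx":-15.7,"dy":5.2,"twist":0}]'; python3 fit.py; python3 - <<'E'
from h import *
c=cam("side");save(c,"end",(160,180,400,420),2.4)
print(plane(c,[[224,304],[335,322]],0))
E
```

```text
time: 21.48
eef_pos: [0.5652, 0.2471, 0.1463]
tcp_rot: [0.932, -0.362, 0.0, -0.0]
contact_force: [0.6, 0.1, -1.7]
opening: 0.102
finger_force: 78.1
850 852 slope tabdir,side,z [-0.0009 -0.0009  0.1196] tcp [0.56507546 0.24716543 0.14628724] [-0.81252727 -0.84436934 -0.97474836] 0.10178295259966778 78.11463832855225
[[ 0.68309714 -0.00097748  0.        ]
 [ 0.43960026  0.0041621   0.        ]]
```

View pics/end.png

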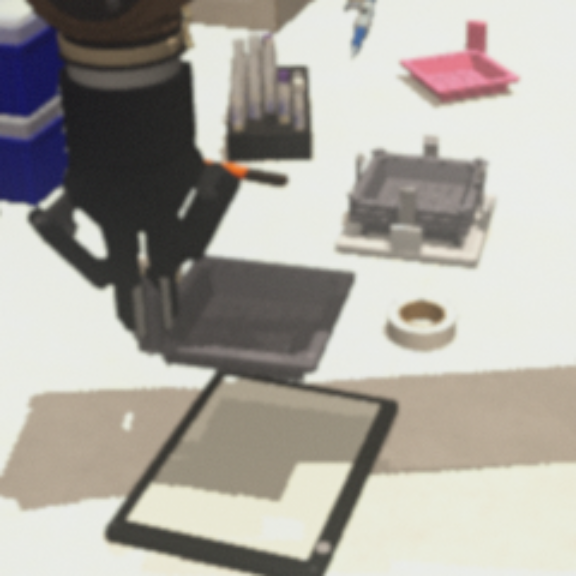

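The view shows the tray level over the pad, the stack intact with its clips, and the tape still in place. I'll trim a few millimetres, let it settle and hand in.

```bash
python3 -m pendant '[{"dz":0.1,"dx":-0.2,"dy":0.15,"twist":0},{"dz":0.1,"dx":-0.2,"dy":0.15,"twist":0},{"dz":0.1,"dx":-0.2,"dy":0.15,"twist":0},{"dz":0.1,"dx":-0.2,"dy":0.15,"twist":0},{"dz":0.1,"dx":-0.2,"dy":0.15,"twist":0},{"dz":0.1,"dx":-0.2,"dy":0.15,"twist":0}]'; python3 fit.py; python3 -c "
from plant import ctrl;print(ctrl.sign_off())"
```

```text
time: 22.32
eef_pos: [0.562, 0.2478, 0.1454]
tcp_rot: [0.932, -0.361, 0.0, -0.0]
contact_force: [-1.1, 0.1, -1.7]
opening: 0.104
finger_force: 78.1
858 858 slope tabdir,side,z [ 0.0007 -0.0029  0.1186] tcp [0.5619622  0.24782162 0.14536358] [ 0.27374339  0.35659074 -1.70070384] 0.10376247778381917 78.10203552246094
the job is handed in; nothing more can be done
None
```

Handed in at about 22 s with the tray held level, its underside about 10 cm above the middle of the pad, but the job was not clean: my first pull lifted the tray level, so I reseated it and then peeled it tab corner first (far corner still down at about 0.24 rad), and I set it down briefly on bare worktop to regrip it level; I did not touch the cup or tape.

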